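# Close the relay canister

## Robot

A 6-joint arm with a two-finger parallel gripper is mounted at the origin on the work surface. World frame = base frame: x ahead of the robot, y to its left, z up, the work surface at z = 0. Lengths are in m, angles in degrees, forces in N, time in s.
With the tool pointing down it reaches from about 0.35 to 0.875 m from the base axis. Payload 4.2 kg.
Tool frame: the origin (TCP) lies midway between the tips of the shut fingers; the grasp point (between the pads) lies 19 mm behind it; z points along the fingers, y is the line along which they close (so a half turn about z gives the same grasp; the last joint's range is limited). The gripper opens to 87 mm and grips with 3 to 60 N. Pads are 19 mm wide; open, the fingers measure 117 mm over their backs; the gripper's body (75 mm by 190 mm) begins 51 mm behind the grasp point.
Start: joints at [-59.324, 22.042, 0.453, 0, -68.411, -14.817], TCP at [0.171, -0.601, 0.199] pointing down, gripper open.
Joint ranges: [-179.83, 179.83], [-69.29, 118.12], [-61.27, 80.66], [-181.25, 117.63], [-171.15, -9.14], [-177.46, 177.46]. Speed limits (degrees/s): [159.86, 159.86, 180, 180, 180, 180].

## Interface

Orientations are given as [roll, pitch, yaw] about the fixed x, y, z axes, in that order (R = Rz(yaw) Ry(pitch) Rx(roll)).
In Python, from workcell import env gives the robot as it stands. The module is installed in compiled form; this text tells all that it offers. Calls block until the motion is done:
- env.goto(position, orientation): joint-space move of the TCP to a pose.
- env.move_straight(position, rotation=None, rate=0.15, force_limit=None): straight line of the TCP; rotation=None keeps the orientation; rate is the mean speed in m/s. With force_limit (N) it stops when the force on the tool has changed by that much, and returns True; else False.
- env.set_joints(angles): joint-space move.
- env.gripper_to(opening, grasp_force=None): opening from 0.0 (shut) to 1.0 (fully open); grasp_force is the grip in N (None keeps the last); returns when the fingers have stopped.
- env.dwell(seconds).
- env.inverse_kinematics(position, orientation): joint angles nearest the present ones, or None.
- env.read_state(): the state.
- env.grab_frame(name): name is "side" or "top" or "wrist"; returns a dict with "image" (384x512x3 uint8, blue, green, red), "fx", "fy", "cx", "cy" (pixels), "D" ([k1, k2, p1, p2, k3] as OpenCV has them; the pictures are not rectified), "position" and "orientation" of the camera in the world. Camera axes: x right, y up, looking along -z (the intrinsics and any distortion apply to the point x, -y, -z); pixel columns grow to the right and rows downward; lengths in m; the calibration is good to about 2 mm. A picture is of the moment at which its call begins. There is no depth.
A pose or a line that the arm cannot do raises env.Unreachable and nothing moves.
- env.close_job(): hands the job in; it is judged then, once.
Trained networks look in a picture, given as the dict that the camera call returned (one of the last four; its "shot" number tells which), for a name from the list of things; names that differ only in an ending like _2 or _b are one class to them, and where a whole thing is asked for, a point or a joint stands for the part that bears it (a point fixed in the world has none). Each returns a list of dicts, best first, with "score" (0 to 1); they miss things now and then, are a little off and sometimes report something else, mostly with a low value. They report only what shows in the picture. A call takes as long as a camera call. They do not tell look-alikes from the thing itself.
- env.search_frame(picture, thing): "xyz" ([x, y, z] in m, in world coordinates, good to about 4 mm: the middle of the surface that is visible of it).
- env.trace(picture, thing): "mask" (384x512 bool, what is visible of it).
The state is a dict: "clock": time; "joint_positions": joint angles; "qvel": joint speeds; "joint_torque": joint torques, N m; "position": TCP position; "tool_rot": TCP orientation; "force": force on the tool from outside, world axes, zero at the start; "wrist_torque": the same for the moment, N m; "opening": opening from 0.0 (shut) to 1.0 (fully open); "finger_force": force on a finger pad.
Only numpy, scipy, OpenCV 4.12 (cv2) and the standard library are available. Lean on these libraries where they do the work, as an engineer would, in place of code of your own. Each camera call takes 0.05 s, during which the arm holds its last target. There are 200 camera calls.

## Task

The lower shell of a relay canister is held in the jaw clamp with the small inner can standing in it. Take the tall cover, the one high enough to go over the inner can, lower it over the can with its two ears in the gaps between the shell's two lips, and twist it clockwise (seen from above) until the ears lie under the lips, close to their stops. Leave the cover sitting on the shell's floor with the inner can upright inside, let go, and leave the short cover where it stands.

Things in the scene. Friction and masses are not known exactly. Their poses are not given: they have to be found in the camera images.
- tall_cover: Loose aluminium cover, mouth down on the bench: hollow cylinder 62 wide, 54 high (inside 56 by 50). On its flat top a grip bar 50 long, 14 thick, 32 high (top at 86). At the bottom rim two ears in line with the bar, 10 wide, 5 thick, reach 47 from the axis. About 0.22 kg. Origin: centre of underside; z up, x along bar and ears; the same after a half turn. All in mm.
- short_cover: The other aluminium cover, alike but its cylinder is only 26 mm high (top of bar at 58 mm): too low for the inner can. It stands on the bench and stays there. Origin: centre of underside; z up, x along the bar.
- inner_can: Small open-topped brass can, 34 mm across and 42 mm high, 0.12 kg, standing loose on the floor of the lower shell near its middle. Origin: centre of its underside; z up.
- seat (a point): Centre of the fixed lower shell's floor, 50 mm above the bench; z up, x from lip to lip. Round pan, inside 106 mm wide, rim 14 high. Dark lips at +x and -x: 30 wide, 78 apart, 9 to 14 above the floor. Cover closed: its x along this x, either way. It goes in only with its x 40 to 140 deg counterclockwise of this (70 is good), then turns clockwise; stops lie 6 deg past closed. Jaws 60 high.
Not all that is in view belongs to the job. Leave any turquoise look-alike of the inner_can alone.

How it is judged:
By the outcome, as a careful person would: the job done as asked, in the order asked, and still so for the second after the job is handed in, with the robot touching nothing.
It also fails if it takes over 43 s, if anything falls off the work surface, if the arm or the gripper's body presses on something with over 40 N, if the wrist force passes 120 N, or if a joint passes its speed limit or range.

## Working session

There is one attempt and no reset: what is moved stays moved. The work goes in short steps, each a Python script; the robot and the scene stay as the last script left them, time stands still between calls to the robot, and variables do not carry over. Pictures are saved under pics/ and viewed, at most 11 in all, crops included, and the job is handed in when it is done.

```bash
mkdir -p pics; python3 - <<'E'
from workcell import env
import cv2, numpy as np, pickle
P={}
for n in ("top","side"):
    f=env.grab_frame(n); P[n]=f; cv2.imwrite(f"pics/{n}0.png",f["image"])
    print(n,[f[k] for k in("fx","fy","cx","cy","D","position","orientation")])
    for t in("tall_cover","short_cover","inner_can"):
        print(t,[(np.round(d["xyz"],4).tolist(),round(d["score"],2)) for d in env.search_frame(f,t)])
        m=env.trace(f,t)
        P[n+t]=m
        for d in m:
            ys,xs=np.nonzero(d["mask"]); print("  mask",round(d["score"],2),xs.min(),xs.max(),ys.min(),ys.max())
pickle.dump(P,open("p0.pkl","wb"))
a=np.hstack([P["top"]["image"],P["side"]["image"]]); cv2.imwrite("pics/both0.png",cv2.resize(a,(800,300)))
print(env.read_state())
E
```

```text
top [453.6352082528316, 453.6352082528316, 255.76496403641966, 191.88897487899675, array([-0.14641589,  0.        ,  0.        ,  0.        ,  0.        ]), array([0.32788848, 0.0194339 , 1.09895552]), array([  7.59979143,  -0.84217758, -89.45978258])]
tall_cover [([0.5331, -0.2522, 0.0541], 0.87)]
  mask 0.87 346 382 152 178
short_cover [([0.4691, 0.2808, 0.0272], 0.6)]
  mask 0.94 127 153 172 207
inner_can [([0.3587, 0.0495, 0.0043], 0.57), ([0.5316, 0.0042, 0.0617], 0.45)]
  mask 0.51 251 265 156 172
side [410.1752652298556, 410.1752652298556, 251.420846930152, 196.69163106967875, array([-0.13620652,  0.        ,  0.        ,  0.        ,  0.        ]), array([0.31057149, 0.52136724, 0.68809588]), array([  41.7593442 ,   -0.98598162, -160.8175475 ])]
tall_cover [([0.5342, -0.2396, 0.0541], 0.94)]
  mask 0.78 252 276 110 149
short_cover [([0.472, 0.2994, 0.0261], 0.71)]
  mask 0.6 172 225 323 361
inner_can [([0.5271, 0.009, 0.0791], 0.84), ([0.3551, 0.0581, 0.0269], 0.62)]
  mask 0.93 293 311 236 261
  mask 0.8 220 237 180 205
{'clock': 0.7, 'joint_positions': array([-5.93244782e+01,  2.20404983e+01,  4.51996746e-01, -2.36229492e-03,
       -6.84111679e+01, -1.48153737e+01]), 'qvel': array([ 0.00736009,  0.05817394, -0.11997777, -0.00655534,  0.04861517,
       -0.14885339]), 'joint_torque': array([-2.13426017e-05, -3.90330291e+01,  1.87585026e+01,  4.22379702e+00,
        1.54324563e-02, -1.46142776e-05]), 'position': array([ 0.17081754, -0.60117045,  0.1990521 ]), 'tool_rot': array([ 1.79999758e+02,  2.20808538e-03, -1.64140721e+02]), 'force': array([-0.12597312,  0.04395516, -0.37391261]), 'wrist_torque': array([0.03762995, 0.00674082, 0.00437695]), 'finger_force': 0.0, 'opening': 0.997781411387513}
```

View pics/top0.png

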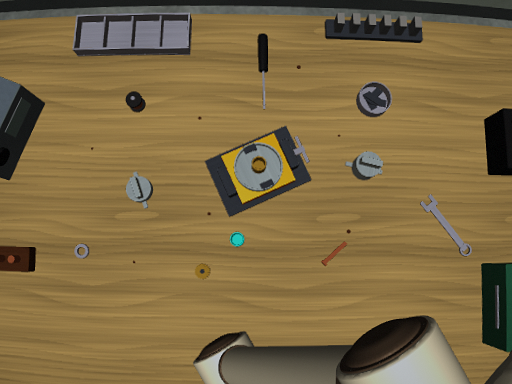

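View pics/side0.png

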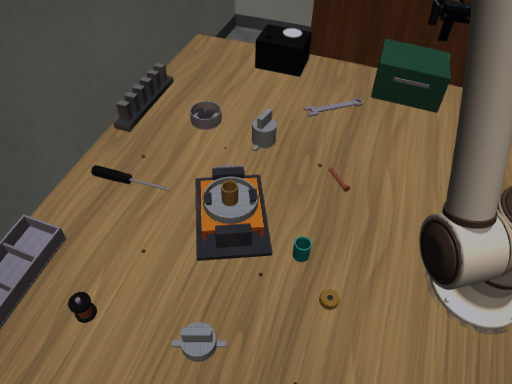

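The top view could offer as the cover: (367,165), (139,189) and the pan-like ring at (374,98). The side view shows the (367,165) one, at side (264,130), with the tall cylinder, and the one at side (199,342) as short. So the target is (367,165). The shell is at top (258,166) with the brass can inside, its lips at (251,148) and (268,185). The turquoise can at (237,240) is the look-alike. Next I'll take close wrist views.

```bash
python3 - <<'E'
from workcell import env
import cv2, numpy as np, pickle
P={}
for n,p in (("tall",(0.50,-0.245,0.36)),("seat",(0.50,0.005,0.36))):
    env.goto(p,[180,0,180 if 0 else -164.14+0]) if 0 else env.goto(p,[180,0,-90])
    env.dwell(0.2)
    f=env.grab_frame("wrist"); P[n]=f
    print(n,env.read_state()["clock"],env.read_state()["joint_positions"].round(1),[f[k] for k in("fx","cx","cy","D","position","orientation")])
    for t in("tall_cover","inner_can"):
        print(t,[(np.round(d["xyz"],4).tolist(),round(d["score"],2)) for d in env.search_frame(f,t)])
pickle.dump(P,open("p1.pkl","wb"))
cv2.imwrite("pics/w1.png",cv2.resize(np.hstack([P["tall"]["image"],P["seat"]["image"]]),None,fx=.78,fy=.78))
cv2.imwrite("pics/w_tall.png",P["tall"]["image"]);cv2.imwrite("pics/w_seat.png",P["seat"]["image"])
E
```

```text
tall 2.8 [ -9.5  11.5   8.2  -0.  -86.7   9.4] [307.3997852793728, 254.96885413784776, 195.4067812907347, array([-0.0112833,  0.       ,  0.       ,  0.       ,  0.       ]), array([ 0.50023146, -0.324225  ,  0.543743  ]), array([-1.63754918e+01,  5.26103322e-02,  1.79931146e+02])]
tall_cover [([0.5381, -0.2628, 0.0518], 0.63)]
inner_can [([0.3588, 0.053, 0.0311], 0.58), ([0.5304, 0.0148, 0.0857], 0.53)]
seat 4.1333 [ 19.1   5.4   0.9   0.  -85.5 -19.2] [307.3997852793728, 254.96885413784776, 195.4067812907347, array([-0.0112833,  0.       ,  0.       ,  0.       ,  0.       ]), array([ 0.50060039, -0.07460386,  0.54396666]), array([-1.63592935e+01,  7.52906471e-02,  1.79891980e+02])]
tall_cover [([0.5435, -0.2233, 0.0063], 0.42)]
inner_can [([0.3564, 0.0516, 0.0277], 0.73), ([0.5305, 0.0063, 0.0644], 0.6)]
```

View pics/w_tall.png

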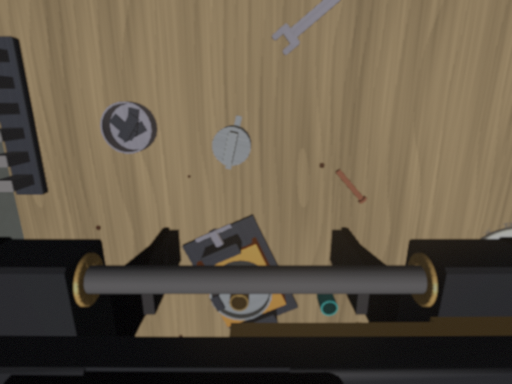

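View pics/w_seat.png

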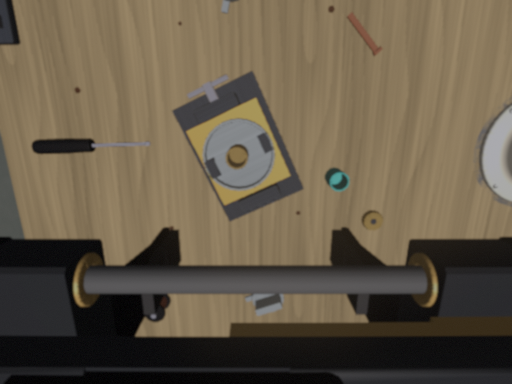

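The first view shows the tall cover at (231,146), bar up-right. The second shows the shell at (239,153), with dark lips at (266,143) and (213,168) and the can at (238,155). Next I'll take closer shots and fit the poses.

```bash
cat > h.py <<'E'
import cv2, numpy as np
from scipy.spatial.transform import Rotation as R
def K(f): return np.array([[f["fx"],0,f["cx"]],[0,f["fy"],f["cy"]],[0,0,1.]])
F=np.diag([1.,-1,-1])
def proj(f,p):
    Rw=R.from_euler("xyz",f["orientation"],degrees=True).as_matrix()
    c=(np.asarray(p,float)-f["position"])@Rw@F
    return cv2.projectPoints(c,np.zeros(3),np.zeros(3),K(f),np.array(f["D"]))[0][:,0]
def back(f,px,z):
    u=cv2.undistortPoints(np.asarray(px,float).reshape(-1,1,2),K(f),np.array(f["D"]))[:,0]
    d=np.c_[u,np.ones(len(u))]@F@R.from_euler("xyz",f["orientation"],degrees=True).as_matrix().T
    return f["position"]+d*((z-f["position"][2])/d[:,2])[:,None]
def box(x,y,z0,z1): return np.array([[a,b,c] for a in x for b in y for c in(z0,z1)])
t=np.linspace(0,2*np.pi,40)
def cover(H=.054):
    cyl=np.vstack([np.c_[.031*np.cos(t),.031*np.sin(t),0*t+z] for z in(0,H)])
    return [cyl,box((-.025,.025),(-.007,.007),H,H+.032),box((-.047,.047),(-.005,.005),0,.005)]
def sil(f,x,y,a,z=0,H=.054):
    m=np.zeros(f["image"].shape[:2],np.uint8); Q=R.from_euler("z",a,degrees=True).as_matrix()
    for part in cover(H):
        q=proj(f,part@Q.T+[x,y,z])
        cv2.fillConvexPoly(m,cv2.convexHull((q*16).round().astype(np.int32)),1,shift=4)
    return m>0
E
python3 - <<'E'
from workcell import env
from h import *
import pickle
from scipy.optimize import minimize
P={}
for n,p in (("seat",(0.53,0.035,0.22)),("tall",(0.535,-0.22,0.2))):
    env.goto(p,[180,0,-90]); env.dwell(0.3)
    f=env.grab_frame("wrist"); P[n]=f; cv2.imwrite(f"pics/c_{n}.png",f["image"])
    if n=="tall": P["m"]=env.trace(f,"tall_cover")
    else: print([(d["xyz"].round(4) if hasattr(d["xyz"],"round") else d["xyz"],d["score"]) for d in env.search_frame(f,"inner_can")])
pickle.dump(P,open("p2.pkl","wb"))
old=pickle.load(open("p0.pkl","rb"))
views={"wrist":(P["tall"],P["m"]),"top":(old["top"],old["toptall_cover"]),"side":(old["side"],old["sidetall_cover"])}
for n,(f,ms) in views.items():
    if not ms: print(n,"none"); continue
    m=ms[0]["mask"]
    cost=lambda v:-(lambda s:(s&m).sum()/(s|m).sum())(sil(f,v[0],v[1],v[2]*1000))
    best=None
    for a in range(0,180,20):
        r=minimize(cost,[.534,-.252,a/1000],method="Nelder-Mead",options=dict(initial_simplex=[[.534,-.252,a/1000],[.546,-.252,a/1000],[.534,-.24,a/1000],[.534,-.252,(a+15)/1000]]))
        if best is None or r.fun<best.fun: best=r
    print(n,best.x[:2].round(4),best.x[2]*1000%180,-best.fun)
i=np.vstack([P["seat"]["image"][20:270,60:460],P["tall"]["image"][20:270,60:460]])
cv2.imwrite("pics/c.png",np.hstack([cv2.resize(i[:250],None,fx=1,fy=1),i[250:]]).repeat(1,0))
print(env.read_state()["clock"])
E
```

```text
[([0.3551, 0.0497, 0.0293], 0.95), ([0.5294, 0.0077, 0.0625], 0.79)]
wrist [ 0.5399 -0.2623] 76.78866664631573 0.9347972972972973
top [ 0.5386 -0.2625] 77.949624232685 0.8810457516339869
side [ 0.5388 -0.2603] 79.16379785200978 0.8481308411214953
6.675
```

View pics/c.png

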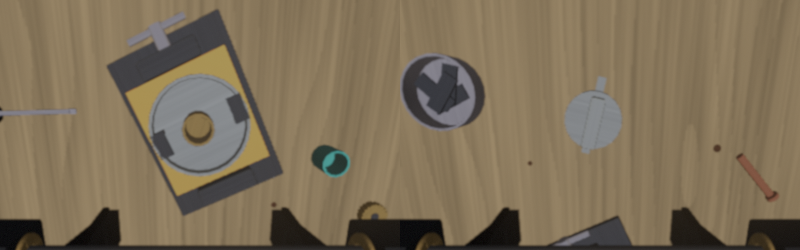

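The left crop shows the shell with the can near its middle and lips at (237,109) and (163,144). The right crop shows the tall cover at (593,120). All three views agree on the cover: (0.539, -0.262), about 77°. Next I'll measure the lips.

```bash
python3 - <<'E'
from h import *
import pickle
from scipy.optimize import minimize
f=pickle.load(open("p2.pkl","rb"))["seat"]; g=cv2.cvtColor(f["image"],cv2.COLOR_BGR2GRAY)
n,l,s,c=cv2.connectedComponentsWithStats((g<95).astype(np.uint8))
pts=[]
for q in((297,129),(223,164)):
    k=l[q[1],q[0]]; print(q,g[q[1],q[0]],k,s[k],c[k]); pts.append(c[k])
    
w=back(f,pts,.064); print(w, w.mean(0), np.degrees(np.arctan2(*(w[0]-w[1])[[1,0]]))%180, np.linalg.norm(w[0]-w[1]))
# yellow-mask / light-disc ellipse check
hsv=cv2.cvtColor(f["image"],cv2.COLOR_BGR2HSV)
y=cv2.inRange(hsv,(15,90,80),(35,255,255)); y[:, :150]=0
n,l,s,c=cv2.connectedComponentsWithStats(cv2.inRange(hsv,(0,0,110),(179,60,255)))
k=l[125,270]; print(s[k],c[k])
cn=max(cv2.findContours((l==k).astype(np.uint8),0,1)[0],key=cv2.contourArea); e=cv2.fitEllipse(cv2.convexHull(cn)); print(e, back(f,[e[0]],.064),back(f,[e[0]],.05))
# predicted overlay
v=cv2.cvtColor(g,cv2.COLOR_GRAY2BGR); v=f["image"].copy()
S=w.mean(0);a=np.arctan2(*(w[0]-w[1])[[1,0]]);Q=R.from_euler("z",a).as_matrix()
for sg in(1,-1):
    L=np.array([[sg*.039,-.015,.064],[sg*.053,-.015,.064],[sg*.053,.015,.064],[sg*.039,.015,.064]])@Q.T+[S[0],S[1],0]
    cv2.polylines(v,[proj(f,L).round().astype(int)],True,(0,0,255))
for r,z,col in((.053,.064,(0,255,0)),(.053,.05,(255,0,0))):
    cv2.polylines(v,[proj(f,np.c_[S[0]+r*np.cos(t),S[1]+r*np.sin(t),0*t+z]).round().astype(int)],True,col)
cv2.polylines(v,[proj(f,np.c_[S[0]+.017*np.cos(t),S[1]+.017*np.sin(t),0*t+.092]).round().astype(int)],True,(255,0,255))
cv2.imwrite("pics/ov.png",cv2.resize(v[60:240,160:360],None,fx=3,fy=3))
E
```

```text
(297, 129) 67 4 [211 114  98  79 959] [263.43691345 153.36392075]
(223, 164) 66 4 [211 114  98  79 959] [263.43691345 153.36392075]
[[0.52263218 0.00813576 0.064     ]
 [0.52263218 0.00813576 0.064     ]] [0.52263218 0.00813576 0.064     ] 0.0 0.0
[ 208   94   97   96 5688] [257.43319269 139.7035865 ]
((257.5203552246094, 141.1426544189453), (95.35408782958984, 97.56937408447266), 70.7334213256836) [[ 0.52925085 -0.00535667  0.064     ]] [[ 0.52919874 -0.00378334  0.05      ]]
```

View pics/ov.png

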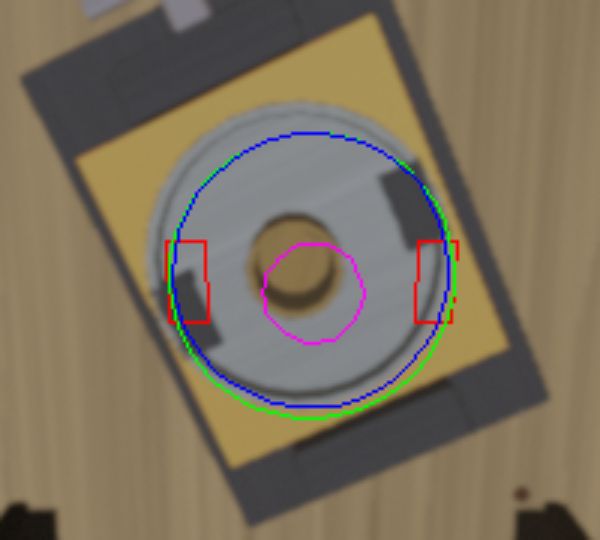

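The lips merged with the dark rim line in that mask, so I'll separate them with a morphological opening.

```bash
python3 - <<'E'
from h import *
import pickle
f=pickle.load(open("p2.pkl","rb"))["seat"]; g=cv2.cvtColor(f["image"],cv2.COLOR_BGR2GRAY)
b=cv2.morphologyEx((g<92).astype(np.uint8),cv2.MORPH_OPEN,np.ones((5,5)))
n,l,s,c=cv2.connectedComponentsWithStats(b)
pts=[]
for q in((297,129),(224,165)):
    k=l[q[1],q[0]]; print(s[k],c[k]); pts.append(c[k])
w=back(f,pts,.064); a=np.arctan2(*(w[0]-w[1])[[1,0]])
print(w, w.mean(0), np.degrees(a)%180, np.linalg.norm(w[0]-w[1]))
v=f["image"].copy(); S=[.5293,-.0054];Q=R.from_euler("z",a).as_matrix()
for sg in(1,-1):
    L=np.array([[sg*.039,-.015,.064],[sg*.053,-.015,.064],[sg*.053,.015,.064],[sg*.039,.015,.064]])@Q.T+[S[0],S[1],0]
    cv2.polylines(v,[proj(f,L).round().astype(int)],True,(0,0,255))
for r,z,col in((.053,.064,(0,255,0)),(.053,.05,(255,0,0)),(.017,.092,(255,0,255))):
    cv2.polylines(v,[proj(f,np.c_[S[0]+r*np.cos(t),S[1]+r*np.sin(t),0*t+z]).round().astype(int)],True,col)
o=pickle.load(open("p2.pkl","rb")); h=o["tall"]; u=h["image"].copy()
cn=cv2.findContours(sil(h,.5392,-.2622,77.3).astype(np.uint8),0,1)[0]; cv2.drawContours(u,cn,-1,(0,0,255),1)
cv2.imwrite("pics/ov2.png",np.hstack([cv2.resize(x,None,fx=2.5,fy=2.5) for x in(v[60:220,180:340],u[60:220,180:340])]))
E
```

```text
[288 115  20  27 362] [297.53314917 128.14364641]
[213 152  19  26 325] [221.83076923 164.15384615]
[[ 0.48573432 -0.01941756  0.064     ]
 [ 0.56936309  0.02033215  0.064     ]] [5.27548705e-01 4.57290712e-04 6.40000000e-02] 25.422273559215853 0.09259487599068011
```

View pics/ov2.png

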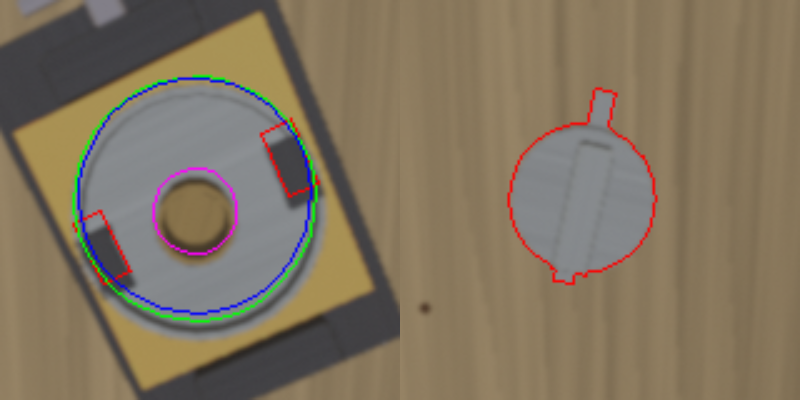

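The cover's outline fits. The shell from its lips is at (0.5275, 0.0005), 25.4°. The rim ellipse was a bad partial fit, so I'm dropping it and checking the lips in the top view instead. Now I'll grasp and lift.

```bash
python3 - <<'E'
from workcell import env
from h import *
import pickle
f=pickle.load(open("p0.pkl","rb"))["top"]; g=cv2.cvtColor(f["image"],cv2.COLOR_BGR2GRAY)
b=cv2.morphologyEx((g<85).astype(np.uint8),cv2.MORPH_OPEN,np.ones((3,3)))
n,l,s,c=cv2.connectedComponentsWithStats(b)
for k in range(1,n):
    if np.hypot(*(c[k]-[259,166]))<26 and s[k][4]<150: print("top lip",s[k],c[k],back(f,[c[k]],.064)[0].round(4))
A=[180,0,77.3-180]; x,y=.5392,-.2620
env.goto([x,y,.13],A); print(env.read_state()["joint_positions"].round(1))
print(env.move_straight([x,y,.059],rate=.1,force_limit=8))
env.gripper_to(0.0,40); s=env.read_state(); print(s["opening"]*87,s["finger_force"],s["position"],s["force"],s["clock"])
env.move_straight([x,y,.21],rate=.15); env.dwell(.2)
s=env.read_state(); print(s["opening"]*87,s["force"],s["clock"])
f=env.grab_frame("wrist"); cv2.imwrite("pics/lift.png",f["image"])
f2=env.grab_frame("side"); cv2.imwrite("pics/lift.png",np.hstack([f["image"][:300,100:412],f2["image"][0:300,150:400]]))
pickle.dump((f,f2),open("p3.pkl","wb"))
for yaw in(-84.6,-158.6): print(env.inverse_kinematics([.5275,.0005,.109],[180,0,yaw]))
E
```

```text
top lip [244 144  12   9  78] [249.74358974 148.17948718] [0.5689 0.0206 0.064 ]
top lip [255 157   8   4  29] [258.51724138 158.55172414] [ 5.445e-01 -1.000e-04  6.400e-02]
top lip [255 170   7   3  21] [258. 171.] [0.515  0.0008 0.064 ]
top lip [261 180  12   9  73] [266.32876712 183.84931507] [ 0.4851 -0.0187  0.064 ]
[-10.5  22.8  -8.9   0.  -58.4  -2.2]
False
13.097900522310818 39.99581336975098 [ 0.53888977 -0.26195628  0.05893047] [ 0.65649033 -0.38804019  0.21708771] 9.15
12.787157931103097 [-0.99805909  0.0151684  -1.71685159] 10.5083
[ 17.68847594  17.58650567 -20.49103893   0.         -51.9224554
 -12.28847594]
[ 1.76884759e+01  1.75865057e+01 -2.04910389e+01 -2.54444375e-14
 -5.19224554e+01 -8.62884759e+01]
```

View pics/lift.png

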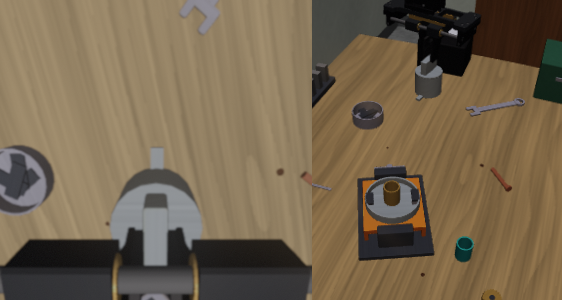

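The cover is held level, with its ear showing at (157,158) in the left half. The top view gives the shell at (0.527, 0.001), 25.1°, which agrees with the first estimate. Now I'll insert.

```bash
python3 - <<'E'
from workcell import env
from h import *
import pickle
f=pickle.load(open("p2.pkl","rb"))["seat"]; print("can",back(f,[(258.4,145.6)],.092))
S=[.5275,.0001]; A=[180,0,25.2+70-180]
env.goto([*S,.215],A); env.dwell(.2)
fs=env.grab_frame("side"); cv2.imwrite("pics/over.png",fs["image"][100:300,130:400])
env.move_straight([*S,.157],rate=.12)
r=env.move_straight([*S,.104],rate=.04,force_limit=6)
s=env.read_state(); print(r,s["position"],s["force"],s["wrist_torque"],s["opening"]*87,s["clock"])
cv2.imwrite("pics/in.png",np.hstack([env.grab_frame("side")["image"][120:300,150:350],env.grab_frame("top")["image"][100:280,160:360]]).repeat(2,0).repeat(2,1))
E
```

```text
can [[ 0.52845213 -0.00401633  0.092     ]]
True [ 5.26786688e-01 -2.29758439e-04  1.08705999e-01] [-0.10436945  0.83222199  4.76842505] [0.18887822 0.5072727  0.01678801] 13.128466170167245 13.6167
```

View pics/in.png

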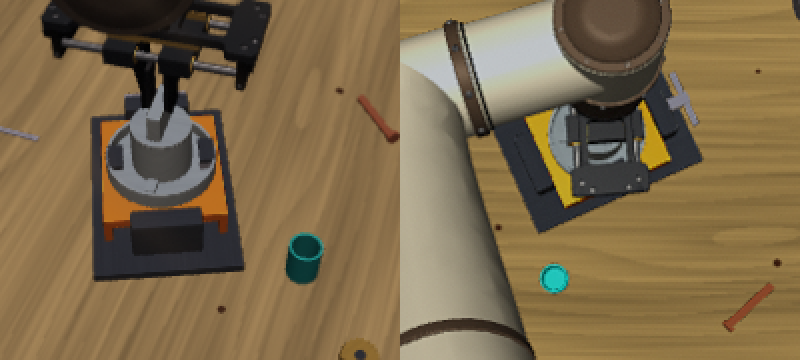

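Contact came at z = 0.1087, as expected for the shell floor, and the side view shows an ear in the gap at (152,185). Now I'll twist clockwise while watching the torque.

```bash
python3 - <<'E'
from workcell import env
from h import *
S=[.5275,.0001]; C=25.2-180
env.move_straight([*S,.1096],rate=.02)
for d in [55,40,30,20,15,10,6,3,0,-2,-3.5]:
    env.goto([*S,.1096],[180,0,C+d]); s=env.read_state()
    print(d,s["wrist_torque"].round(2),s["force"].round(1),s["clock"])
    if abs(s["wrist_torque"][2])>1.0: print("stop"); break
env.dwell(.2); s=env.read_state(); print(s["position"],s["tool_rot"],s["opening"]*87)
cv2.imwrite("pics/tw.png",np.hstack([env.grab_frame("side")["image"][120:300,150:350],env.grab_frame("top")["image"][100:280,160:360]]).repeat(2,0).repeat(2,1))
E
```

```text
55 [0.   0.07 0.05] [-0.3 -0.2 -1.2] 14.375
40 [-0.01  0.09 -0.02] [-0.8  0.2 -2.1] 14.7333
30 [ 0.04 -0.    0.02] [-0.1 -0.6 -2.1] 15.025
20 [ 0.02  0.05 -0.02] [-1.3  0.2 -2.9] 15.3167
15 [0.04 0.   0.03] [ 0.9 -0.2 -2.4] 15.5667
10 [0.01 0.09 0.03] [-0.2 -0.5 -1.9] 15.8167
6 [0.01 0.04 0.01] [ 0.   0.3 -1.7] 16.0667
3 [-0.    0.06  0.01] [-0.2 -0.4 -1.4] 16.3167
0 [ 0.02 -0.02 -0.03] [ 0.   0.1 -1.8] 16.5667
-2 [-0.02  0.   -0.02] [-0.7 -0.4 -1.9] 16.8167
-3.5 [ 0.02  0.02 -0.04] [-0.6  0.4 -1.7] 17.0667
[5.27491964e-01 1.02783291e-04 1.09606987e-01] [-1.79999535e+02  4.05159606e-04 -1.58265089e+02] 12.81136648290385
```

View pics/tw.png

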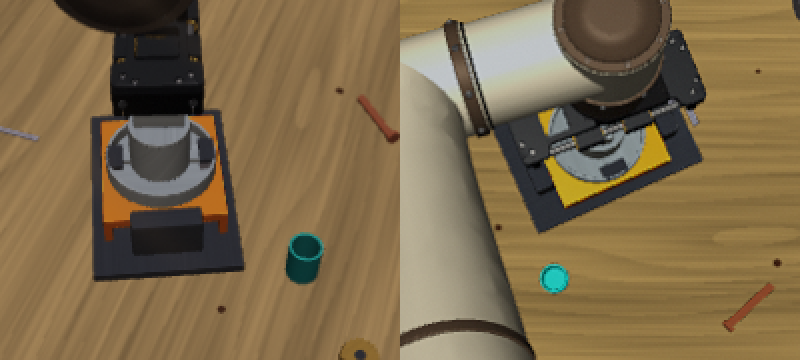

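The twist was free and the ears are now out of sight under the lips. I'll ease toward the stop, seat the cover, let go and retreat.

```bash
python3 - <<'E'
from workcell import env
from h import *
S=[.5275,.0001]; C=25.2-180
for d in(-4.3,-5):
    env.goto([*S,.1096],[180,0,C+d]); s=env.read_state(); print(d,s["wrist_torque"].round(2))
    if abs(s["wrist_torque"][2])>.3: break
print(env.move_straight([*S,.1065],rate=.02,force_limit=5)); s=env.read_state(); print(s["position"],s["force"])
env.gripper_to(1.0); env.dwell(.3)
env.move_straight([*S,.21],rate=.12); env.goto([.44,-.12,.27],[180,0,-90]); env.dwell(.3)
f=[env.grab_frame(n)for n in("side","top")]
from scipy.optimize import minimize
for q in f:
    for d in env.trace(q,"tall_cover")[:2]:
        m=d["mask"]; r=[(lambda s:(s&m).sum()/(s|m).sum())(sil(q,S[0],S[1],a,.05)) for a in range(0,50,5)]; print(d["score"],np.round(r,2))
cv2.imwrite("pics/end.png",np.hstack([f[0]["image"][120:300,150:350],f[1]["image"][70:250,160:360]]).repeat(2,0).repeat(2,1)); print(env.read_state()["clock"])
E
```

```text
-4.3 [0.16 0.03 0.04]
-5 [0.35 0.11 0.07]
True
[0.52814925 0.00071297 0.10905907] [-0.72093664  2.39489908  4.64788738]
0.7 [0.82 0.82 0.83 0.83 0.82 0.83 0.82 0.81 0.81 0.81]
22.5333
```

View pics/end.png

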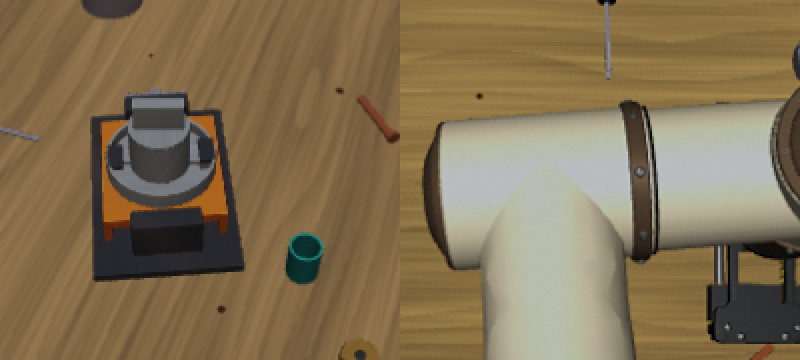

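The side view shows the cover level in the shell, ears under the lips, bar in line with them and the gripper clear. Handing in.

```bash
python3 -c "
from workcell import env
print(env.close_job())"
```

```text
the job is handed in; nothing more can be done
None
```

The tall cover is over the inner can and twisted clockwise until the ears are under the lips, near the stops; it was released on the shell floor, the short cover was left alone, and the job was handed in at about 22.5 s (the can inside was not visible to check).

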